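# Snug the adjustable wrench and tighten the anvil nut

### The arm

A 7-joint arm with a two-finger parallel gripper is mounted at the origin on a cart in front of the work surface, level with it; the furniture and walls round the work are solid. World frame = base frame: x ahead of the robot, y to its left, z up, the work surface at z = 0. Lengths are in m, angles in rad, forces in N, time in s.
With the tool pointing down it reaches from about 0.4 to 0.875 m from the base axis. Payload 19.3 kg.
Tool frame: the origin (TCP) lies midway between the tips of the shut fingers; the grasp point (between the pads) lies 19 mm behind it; z points along the fingers, y is the direction in which the jaws open and shut (so a half turn about z gives the same grasp; the last joint's range is limited). The gripper opens to 85 mm and grips with 20 to 120 N. Pads are 22 mm wide; open, the fingers measure 114 mm over their backs; the gripper's body (76 mm by 85 mm) begins 54 mm behind the grasp point. The pads swing forward as they close: fully open they stand 13 mm farther back than shut.
Start: joints at [1.263, 0.521, -0.036, 1.599, 0.021, 1.021, -0.113], TCP at [0.147, -0.607, 0.231] pointing down, gripper open.
Joint ranges: [-2.91, 2.91], [-0.3, 2.13], [-1.5, 1.42], [0.17, 2.43], [-1.26, 4.41], [0.16, 1.93], [-2.52, 2.52]. Speed limits (rad/s): [1.89, 1.89, 2.39, 2.39, 3.01, 3.01, 3.01].

### API

Orientations are given as a 3x3 rotation matrix whose columns are the frame's x, y, z axes.
In Python, from station import get_obs, grab_frame, hand_in gives the robot as it stands.
- The arm moves only by the tool send_rows, never from a script. Its argument "targets" is a list of rows, each a list of 7 numbers: the shift along the tool's x, y, z in m, then the turn, a rotation vector about the tool's x, y, z in degrees, then the finger opening in m, from 0 to 0.0854. A call has 1 to 20 rows; each row shifts and turns the commanded pose from where the row before left it, along the tool's axes as they then stand; what a row does not reach is not made up. A row lasts 1/12 s, in which the tool goes at most 41.7 mm and 7.16 degrees, less where a joint would pass 70% of its speed; a pose out of reach is approached as far as the arm can. A call with a gripper value outside its range is refused whole. The fingers move at their own pace and stop on an object; "force" is the grip in N (left out, the last holds). Time passes only in rows, so rows that do not move let the fingers close. It gives the time, the measured TCP pose, the force and the opening at its end, in the units of the state.
- get_obs(): the state, without advancing time (a new reading comes with each control period).
- grab_frame(name): name is "scene" or "top" or "wrist"; returns a dict with "image" (480x640x3 uint8, red, green, blue), "vertical_fov" (degrees; the focal length in pixels is half the picture's height over the tangent of half this angle, whatever the lens; pixels are square), "cx", "cy" (the principal point, pixels), "R" (3x3) and "t" (3): a world point X has camera coordinates R X + t; the wrist camera has in their place "mount" (4x4, takes a point from camera to tool coordinates, whose origin is the TCP and whose axes are the flange's). Camera axes: x right, y down, z forward; pixel columns grow to the right and rows downward; lengths in m; the calibration is good to about 2 mm. A picture is of the moment at which its call begins: read the wrist's pose just before it. There is no depth.
- hand_in(): hands the job in, once; it reports no verdict.
The state is a dict: "time_s": time; "qpos": joint angles; "joint_velocities": joint speeds; "tau": joint torques, N m; "eef_pos": TCP position; "tool_rot": TCP orientation; "wrist_force": force on the tool from outside, world axes, zero at the start; "moment": the same for the moment, N m; "gripper_width": finger opening in m.
Only numpy, scipy, OpenCV 4.12 (cv2) and the standard library are available. Lean on these libraries where they do the work, as an engineer would, in place of code of your own. Each camera call takes 0.05 s, during which the arm holds its last target.

### The job

An adjustable wrench lies loosely round the hold-down nut of the small bench anvil. Roll its worm wheel with a fingertip until the jaw closes snugly on the nut, and only then push the wrench handle clockwise (seen from above) until the nut comes up firmly against its stop. Leave the wrench lying on the nut and do not disturb the tub, tape roll and scraper.

Things in the scene. Friction and masses are not known exactly. Their poses are not given: they have to be found in the camera images.
- wrench: Loose grey adjustable wrench, 205 mm long, flat on the anvil plate; head 18 mm thick. Origin on the underside, 15 mm from the fixed jaw's face (at the nut's centre once snug). x points out of the open mouth, away from the handle (throat at x = -21 mm); y from the fixed jaw (face at y = -15) to the movable jaw; z up. The handle points backwards, leaning 15 degrees to the +y side.
- worm_top (a point): Top of the worm, mid-length; (-41, 9, 22.2) mm in the wrench's frame. Ribbed steel wheel, 22 mm diameter, 24 mm long, axle along wrench y, top 4.2 mm above the head. Rubbing its top along wrench +x (towards the mouth) closes the jaw 1.27 mm per 10 mm; the other way opens it. Stiff: 4.5 N at the rim, so press 8 to 15 N; lift off for the way back. On a tight jaw the finger slips.
- wrench_jaw (a joint): How far the movable jaw has closed, in m: the opening between the jaws is 40 mm minus this value. It starts between 2 and 5.6 mm; about 10 mm is tight on the nut.
- handle_push (a point): Point on the handle's middle line, at half its height, 36 mm before its round tip; (-147, 25, 9) mm in the wrench's frame. The handle is 22 mm wide and 14 mm high (14 to 28 mm above the bench here).
- nut (a joint): Turn of the steel hexagon nut in rad, growing as it tightens (clockwise seen from above). It starts between 0 and 0.12; the hard stop is at 0.42. It turns against about 0.4 N m of friction.
- nut_center (a point): Centre of the hexagon nut (30 mm across flats, 16 mm high, its top 30 mm above the bench), on the axis about which it turns. The stud ends 40 mm above the bench.
- nut_corner (a point): One upper corner of the nut, 17 mm from its axis.
- anvil: Small steel bench anvil, fixed to the bench: base plate 225 x 78 mm, 12 mm thick, from 125 mm behind to 100 mm ahead of the nut along its own x axis, with a steel block 54 mm high at the far end, from x = 43 mm to 99 mm. Origin at bench height under the nut's axis.
- tub: White plastic tub with a white lid, 58 mm wide and 59 mm high, beyond the anvil. Origin under its centre. To be left alone.
- tape_roll: Black roll of tape, 84 mm wide, 18 mm high, lying flat to the right of the anvil block. Origin under its centre. To be left alone.
- scraper: Scraper with a wooden handle, 190 mm long, lying left of the wrench in front of the hand press. Origin under its centre. To be left alone.

How it is judged:
On the way, in this order (a step that is already met when the one before it is completed fails the run):
1. the jaw is closed snugly on the nut (opening under 32 mm on the 30 mm nut) and the nut has not yet been turned (value of joint wrench_jaw above 0.008 m and value of joint nut below 0.3 rad and horizontal distance between wrench and nut_center below 0.012 m), for 0.2 s.
2. the nut is turned clockwise to within 0.05 rad of its stop (value of joint nut above 0.37 rad), for 0.2 s.
At the end, for the whole second after the job is handed in: The nut is within 0.05 rad of its stop, the wrench lies flat and at rest on the anvil plate with its jaws round the nut (its origin within 12 mm of the nut's axis) and its jaw still closed on it (opening under 32.5 mm) (value of joint nut above 0.37 rad and value of joint wrench_jaw above 0.0075 m and horizontal distance between wrench and nut_center below 0.012 m and angle between wrench's own z axis and vertical below 0.1 rad and height (world z) of wrench below 0.017 m and linear speed of wrench below 0.02 m/s); the robot touches nothing.
It fails at once if the nut is turned (a corner moved over 4 mm) while the jaw is loose (opening over 32.5 mm) (distance of nut_corner from where it was at the start of the episode above 0.004 m and value of joint wrench_jaw below 0.0075 m).
It fails at once if the tub is moved over 15 mm (distance of tub from where it was at the start of the episode above 0.015 m).
It fails at once if the tape roll is moved over 15 mm (distance of tape_roll from where it was at the start of the episode above 0.015 m).
It fails at once if the scraper is moved over 15 mm (distance of scraper from where it was at the start of the episode above 0.015 m).
It also fails if it takes over 72 s, if anything falls off the work surface, if the arm or the gripper's body presses on something with over 40 N, if the wrist force passes 120 N, or if a joint passes its speed limit or range.

## Working session

There is one attempt and no reset: what is moved stays moved. The work goes in short steps, Python scripts to look and compute and a tool call to move; the robot and the scene stay as the last step left them, time stands still between calls to the robot, and variables do not carry over. Pictures are saved under pics/ and viewed, and the job is handed in when it is done.

Besides the shell and the picture viewer there is one more tool, called after ">>>" as a command line: name --pt "numbers of a row" for each row, then --argument value for the rest. send_rows: Moves the arm, as the interface text tells. Its arguments: {"type":"object","properties":{"targets":{"type":"array","items":{"type":"array","items":{"type":"number"}}},"force":{"type":"number"}},"required":["targets"]}

```bash
mkdir -p pics; python3 - <<'E'
from station import *
import cv2,numpy as np
o=get_obs()
for k,v in o.items(): print(k,np.round(v,4).tolist())
for n in ['scene','top','wrist']:
    f=grab_frame(n); cv2.imwrite(f'pics/{n}0.png',f['image'][:,:,::-1]); print(n,{k:np.round(v,4).tolist() for k,v in f.items() if k!='image'})
E
```

```text
time_s 0.0
qpos [1.2628, 0.522, -0.0364, 1.6, 0.0212, 1.0211, -0.1128]
joint_velocities [0.0, -0.002, -0.0009, -0.0007, 0.0012, 0.0014, 0.0004]
tau [0.0005, -92.7125, 1.9802, -36.9933, 0.0179, 0.0081, 0.0]
eef_pos [0.1471, -0.6071, 0.2307]
tool_rot [[0.9719, 0.2355, -0.0003], [0.2355, -0.9719, 0.0011], [-0.0001, -0.0011, -1.0]]
wrist_force [-0.1939, -0.8661, -0.3686]
moment [-0.0437, 0.0147, 0.0139]
gripper_width 0.0853
scene {'vertical_fov': 56.9923, 'cx': 324.7693, 'cy': 239.3638, 'R': [[-0.4291, 0.9031, -0.016], [0.4136, 0.1807, -0.8923], [-0.803, -0.3895, -0.4511]], 't': [0.3087, -0.1714, 1.4835]}
top {'vertical_fov': 57.9963, 'cx': 329.4668, 'cy': 240.8513, 'R': [[-0.0229, -0.9996, -0.0146], [-0.9814, 0.0252, -0.1906], [0.1909, 0.01, -0.9816]], 't': [-0.0356, 0.5791, 0.9718]}
wrist {'vertical_fov': 64.1419, 'cx': 317.3677, 'cy': 238.4081, 'mount': [[-0.0009, -0.9505, -0.3108, 0.0802], [1.0, -0.0005, -0.0014, 0.0001], [0.0012, -0.3108, 0.9505, -0.1421], [0.0, 0.0, 0.0, 1.0]]}
```

View pics/scene0.png

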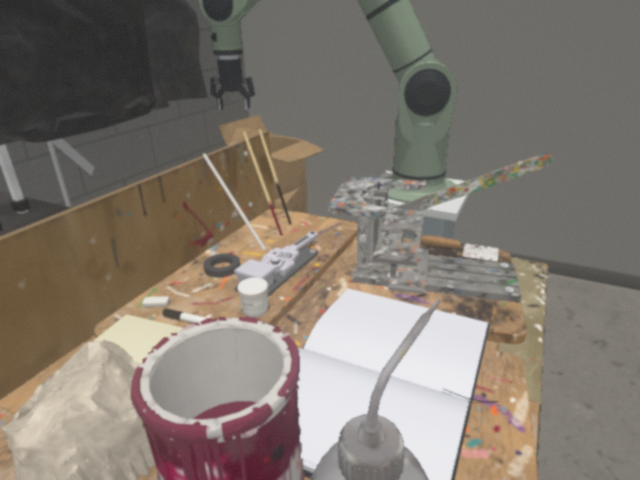

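View pics/top0.png

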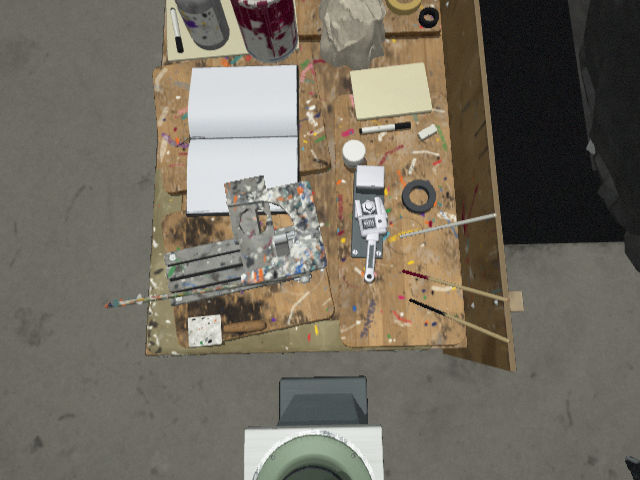

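View pics/wrist0.png

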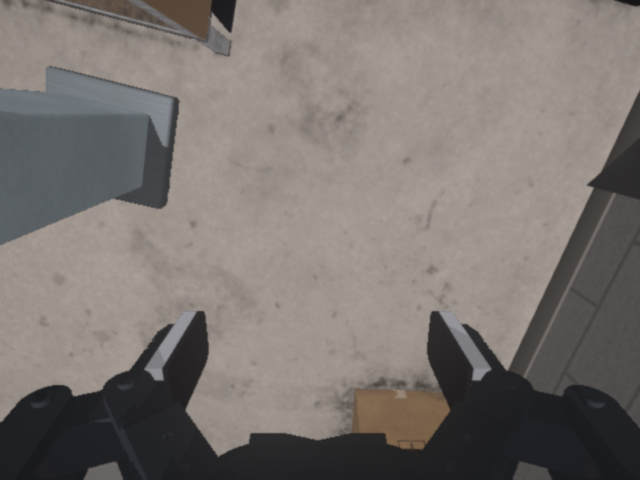

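```bash
cat > h.py <<'E'
from station import *
import cv2,numpy as np
def cam(n,save=None):
    o=get_obs(); f=grab_frame(n)
    fl=240/np.tan(np.radians(f['vertical_fov']/2)); f['fl']=fl
    if n=='wrist':
        M=np.array(f['mount']); Rt=np.array(o['tool_rot']); 
        Rc=Rt@M[:3,:3]; C=Rt@M[:3,3]+np.array(o['eef_pos'])
    else:
        R=np.array(f['R']);Rc=R.T;C=-R.T@np.array(f['t'])
    f['Rc']=Rc;f['C']=C
    if save: cv2.imwrite(save,f['image'][:,:,::-1])
    return f
def ray(f,u,v,z):
    d=f['Rc']@np.array([(u-f['cx'])/f['fl'],(v-f['cy'])/f['fl'],1]); C=f['C']
    return C+d*(z-C[2])/d[2]
def proj(f,X):
    p=f['Rc'].T@(np.asarray(X,float)-f['C']); return np.array([f['cx']+f['fl']*p[0]/p[2],f['cy']+f['fl']*p[1]/p[2]])
E
python3 - <<'E'
from h import *
f=cam('top')
print('C',f['C'])
for n,u,v,z in [('nut',369,207,.03),('tip',369,277,.028),('tub',354,152,.06),('tape',418,196,.018),('wallTop',470,200,.1),('scr',230,329,.02)]:
    print(n,np.round(ray(f,u,v,z),4))
im=f['image'][130:300,310:450,::-1]
cv2.imwrite('pics/topz.png',cv2.resize(im,None,fx=3.5,fy=3.5,interpolation=cv2.INTER_CUBIC))
E
```

```text
C [ 0.38205835 -0.05991433  1.06368082]
nut [ 0.6656 -0.1488  0.03  ]
tip [ 0.4929 -0.142   0.028 ]
tub [ 0.798 -0.115  0.06 ]
tape [ 0.694  -0.2734  0.018 ]
wallTop [ 0.6568 -0.3752  0.1   ]
scr [0.3783 0.1913 0.02  ]
```

View pics/topz.png

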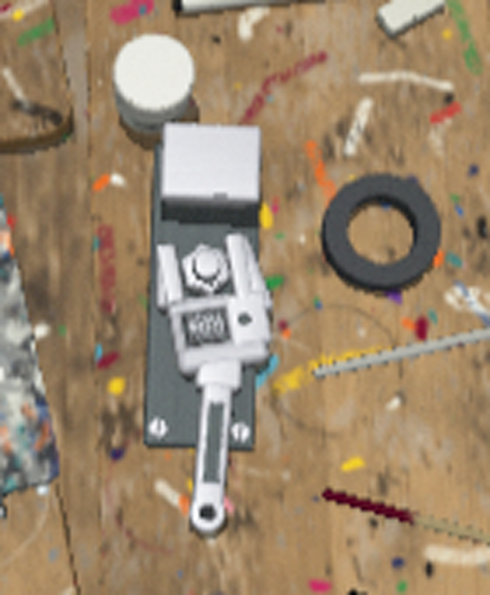

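>>> send_rows --pt "0 0 -0.04 0 0 0 0" --pt "0 0 -0.04 0 0 0 0" --pt "0 0 -0.04 0 0 0 0" --pt "0 0 -0.04 0 0 0 0" --pt "0 0 -0.04 0 0 0 0"

```text
time_s: 0.62
eef_pos: [0.147, -0.6069, 0.4334]
tool_rot: [[0.972, 0.236, 0.0], [0.236, -0.972, 0.0], [0.0, -0.0, -1.0]]
wrist_force: [0.3, 0.5, -0.6]
gripper_width: 0.0256
```

>>> send_rows --pt "0.0318 -0.0217 0 0 0 0 0" --pt "0.0318 -0.0217 0 0 0 0 0" --pt "0.0318 -0.0217 0 0 0 0 0" --pt "0.0318 -0.0217 0 0 0 0 0" --pt "0.0318 -0.0217 0 0 0 0 0" --pt "0.0318 -0.0217 0 0 0 0 0" --pt "0.0318 -0.0217 0 0 0 0 0" --pt "0.0318 -0.0217 0 0 0 0 0" --pt "0.0318 -0.0217 0 0 0 0 0" --pt "0.0318 -0.0217 0 0 0 0 0" --pt "0.0318 -0.0217 0 0 0 0 0" --pt "0.0318 -0.0217 0 0 0 0 0" --pt "0.0318 -0.0217 0 0 0 0 0" --pt "0.0318 -0.0217 0 0 0 0 0" --pt "0.0318 -0.0217 0 0 0 0 0" --pt "0.0318 -0.0217 0 0 0 0 0"

```text
time_s: 1.95
eef_pos: [0.5608, -0.1485, 0.4313]
tool_rot: [[0.972, 0.235, 0.0], [0.235, -0.972, -0.0], [0.0, 0.0, -1.0]]
wrist_force: [0.8, -0.7, 0.3]
gripper_width: 0.0002
```

>>> send_rows --pt "0 0 0.04 0 0 5 0" --pt "0 0 0.04 0 0 5 0" --pt "0 0 0.04 0 0 3.6 0" --pt "0 0 0.04 0 0 0 0" --pt "0 0 0.02 0 0 0 0" --pt "0 0 0 0 0 0 0"

```text
time_s: 2.45
eef_pos: [0.5578, -0.1498, 0.247]
tool_rot: [[1.0, 0.001, -0.007], [0.001, -1.0, 0.002], [-0.007, -0.002, -1.0]]
wrist_force: [-0.5, 1.1, 0.1]
gripper_width: -0.0003
```

```bash
python3 - <<'E'
from h import *
o=get_obs();print(np.round(o['eef_pos'],4),np.round(o['tool_rot'],3).tolist(),np.round(o['wrist_force'],2))
f=cam('wrist','pics/w1.png')
E
```

```text
[ 0.5578 -0.1498  0.247 ] [[1.0, 0.001, -0.007], [0.001, -1.0, 0.002], [-0.007, -0.002, -1.0]] [-0.48  1.06  0.11]
```

View pics/w1.png

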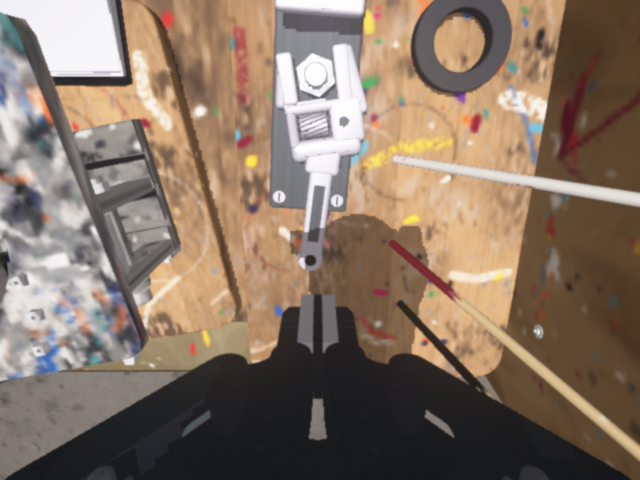

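```bash
python3 - <<'E'
from h import *
f=cam('wrist')
im=f['image'][0:280,240:400,::-1]
cv2.imwrite('pics/w1z.png',cv2.resize(im,None,fx=2.14*1.7,fy=2.14,interpolation=cv2.INTER_CUBIC) if 0 else cv2.resize(im[30:180],None,fx=4,fy=4,interpolation=cv2.INTER_CUBIC))
for n,u,v,z in [('studtop',316,73,.04),('hole',310,261,.028),('wormL',314,125,.0342)]: print(n,np.round(ray(f,u,v,z),4))
E
```

```text
studtop [ 0.6708 -0.1482  0.04  ]
hole [ 0.495  -0.1417  0.028 ]
wormL [ 0.6284 -0.1463  0.0342]
```

View pics/w1z.png

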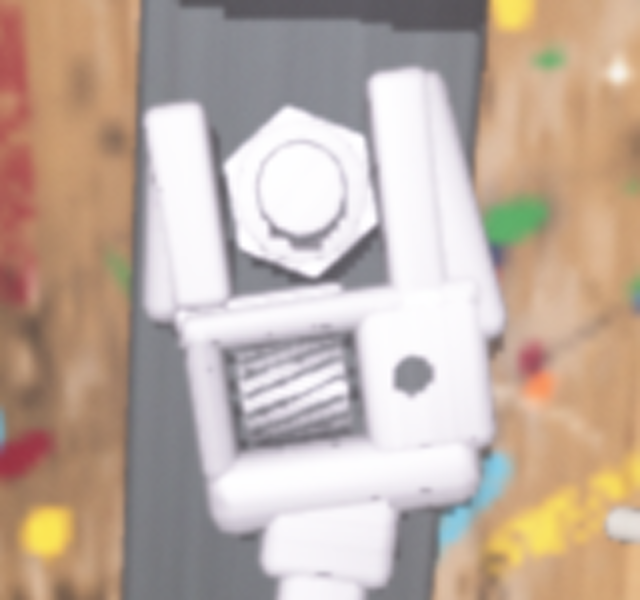

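>>> send_rows --pt "0 0 0 0 0 -4 0" --pt "0 0 0 0 0 -3.5 0" --pt "0.021 0.0016 0.03 0 0 0 0" --pt "0.021 0.0016 0.03 0 0 0 0" --pt "0.0207 0.0017 0.03 0 0 0 0" --pt "0 0 0.03 0 0 0 0" --pt "0 0 0.03 0 0 0 0" --pt "0 0 0.02 0 0 0 0" --pt "0 0 0.01 0 0 0 0" --pt "0 0 0 0 0 0 0" --pt "0 0 0 0 0 0 0"

```text
time_s: 3.47
eef_pos: [0.6238, -0.1471, 0.0731]
tool_rot: [[0.991, 0.131, 0.002], [0.131, -0.991, -0.0], [0.002, 0.001, -1.0]]
wrist_force: [0.1, 0.1, 0.6]
gripper_width: 0.0004
```

```bash
python3 - <<'E'
from h import *
o=get_obs();print(np.round(o['eef_pos'],4),np.round(o['tool_rot'],3).tolist(),np.round(o['wrist_force'],2))
f=cam('wrist','pics/w2.png')
E
```

```text
[ 0.6238 -0.1471  0.0731] [[0.991, 0.131, 0.002], [0.131, -0.991, -0.0], [0.002, 0.001, -1.0]] [0.09 0.06 0.64]
```

View pics/w2.png

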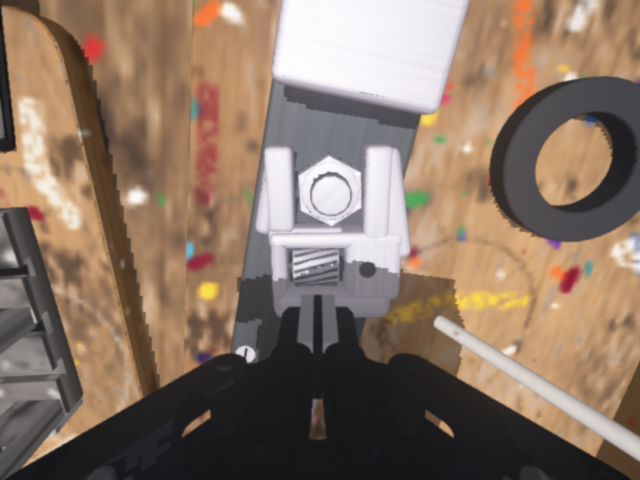

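```bash
python3 - <<'E'
from h import *
f=cam('wrist')
o=get_obs()
for n,u,v,z in [('stud',331,195,.04),('worm',316,266,.0342),('jawL',292,190,.03),('jawR',364,190,.03),('jr1',364,150,.03),('jr2',364,232,.03),('wl',292,266,.0342),('wr',342,266,.0342)]:
    X=ray(f,u,v,z); print(n,np.round(X,4),'tool',np.round(np.array(o['tool_rot']).T@(X-o['eef_pos']),4))
print(proj(f,o['eef_pos']))
E
```

```text
stud [ 0.6685 -0.1475  0.04  ] tool [0.044  0.0061 0.0337]
worm [ 0.63   -0.1454  0.0342] tool [ 0.0061 -0.0009  0.0393]
jawL [ 0.6665 -0.1288  0.03  ] tool [ 0.0444 -0.0127  0.0436]
jawR [ 0.6711 -0.1638  0.03  ] tool [0.0444 0.0226 0.0437]
jr1 [ 0.69   -0.1606  0.03  ] tool [0.0636 0.0219 0.0437]
jr2 [ 0.6498 -0.1674  0.03  ] tool [0.0229 0.0234 0.0436]
wl [ 0.6284 -0.1333  0.0342] tool [ 0.0061 -0.0132  0.0393]
wr [ 0.6317 -0.1586  0.0342] tool [0.006  0.0123 0.0394]
[317.85166249 315.19094924]
```

>>> send_rows --pt "-0.002 -0.001 0.015 0 0 0 0" --pt "0 0 0.012 0 0 0 0" --pt "0 0 0.007 0 0 0 0" --pt "0 0 0 0 0 0 0" --pt "0 0 0 0 0 0 0"

```text
time_s: 3.98
eef_pos: [0.6207, -0.1461, 0.0374]
tool_rot: [[0.991, 0.131, -0.0], [0.131, -0.991, 0.0], [-0.0, -0.0, -1.0]]
wrist_force: [-0.3, 0.4, -0.5]
gripper_width: 0.0
```

>>> send_rows --pt "0 0 0.0015 0 0 0 0" --pt "0 0 0.0015 0 0 0 0" --pt "0 0 0 0 0 0 0"

```text
time_s: 4.23
eef_pos: [0.6207, -0.1461, 0.0344]
tool_rot: [[0.991, 0.131, 0.0], [0.131, -0.991, -0.0], [0.0, 0.0, -1.0]]
wrist_force: [0.3, -0.4, -1.0]
gripper_width: -0.0
```

>>> send_rows --pt "0 0 0.001 0 0 0 0" --pt "0 0 0 0 0 0 0"

```text
time_s: 4.4
eef_pos: [0.6209, -0.1461, 0.0341]
tool_rot: [[0.991, 0.131, 0.001], [0.131, -0.991, -0.0], [0.001, 0.0, -1.0]]
wrist_force: [-3.6, 1.0, 9.4]
gripper_width: 0.0
```

>>> send_rows --pt "0 0 0.0003 0 0 0 0" --pt "0.002 0 0 0 0 0 0" --pt "0.002 0 0 0 0 0 0" --pt "0.002 0 0 0 0 0 0" --pt "0.002 0 0 0 0 0 0"

```text
time_s: 4.82
eef_pos: [0.6287, -0.1451, 0.034]
tool_rot: [[0.991, 0.131, 0.0], [0.131, -0.991, -0.0], [0.0, 0.0, -1.0]]
wrist_force: [-4.6, 1.2, 13.8]
gripper_width: -0.0
```

>>> send_rows --pt "0.002 0 0 0 0 0 0" --pt "0.002 0 0 0 0 0 0" --pt "0.002 0 0 0 0 0 0" --pt "0.002 0 0 0 0 0 0"

```text
time_s: 5.15
eef_pos: [0.6366, -0.144, 0.0337]
tool_rot: [[0.991, 0.131, 0.0], [0.131, -0.991, -0.0], [0.0, 0.0, -1.0]]
wrist_force: [-2.4, 0.8, 3.8]
gripper_width: 0.0003
```

>>> send_rows --pt "0 0 -0.006 0 0 0 0" --pt "-0.008 0 0 0 0 0 0" --pt "-0.008 0 0 0 0 0 0" --pt "0 0 0 0 0 0 0"

```text
time_s: 5.48
eef_pos: [0.6186, -0.1468, 0.039]
tool_rot: [[0.991, 0.13, -0.001], [0.13, -0.991, -0.0], [-0.001, 0.0, -1.0]]
wrist_force: [0.1, -0.3, 0.0]
gripper_width: 0.0
```

```bash
python3 - <<'E'
from h import *
o=get_obs();print(np.round(o['eef_pos'],4),np.round(o['wrist_force'],2))
f=cam('wrist'); 
cv2.imwrite('pics/w3.png',cv2.resize(f['image'][60:340,160:480,::-1],None,fx=2,fy=2,interpolation=cv2.INTER_CUBIC))
E
```

```text
[ 0.6186 -0.1468  0.039 ] [ 0.07 -0.3   0.02]
```

View pics/w3.png

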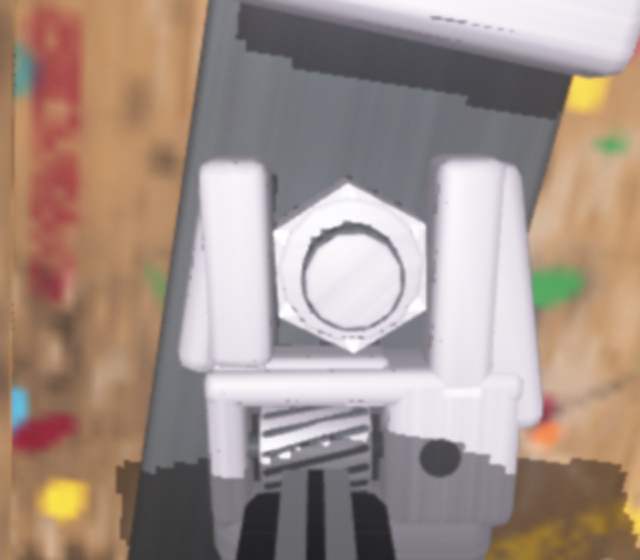

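>>> send_rows --pt "0.002 0 0.004 0 0 0 0" --pt "0 0 0.002 0 0 0 0" --pt "0.002 0 0 0 0 0 0" --pt "0.002 0 0 0 0 0 0" --pt "0.002 0 0 0 0 0 0" --pt "0.002 0 0 0 0 0 0"

```text
time_s: 6.03
eef_pos: [0.6312, -0.1448, 0.0339]
tool_rot: [[0.991, 0.131, 0.001], [0.131, -0.991, -0.0], [0.001, 0.001, -1.0]]
wrist_force: [-7.0, -0.1, 20.4]
gripper_width: 0.0001
```

>>> send_rows --pt "0.002 0 0 0 0 0 0" --pt "0.002 0 0 0 0 0 0" --pt "0.002 0 0 0 0 0 0"

```text
time_s: 6.28
eef_pos: [0.6369, -0.1438, 0.0334]
tool_rot: [[0.991, 0.131, 0.0], [0.131, -0.991, -0.0], [0.0, 0.0, -1.0]]
wrist_force: [-3.7, -0.1, 7.5]
gripper_width: 0.0002
```

>>> send_rows --pt "0 0 -0.006 0 0 0 0" --pt "-0.008 0 0 0 0 0 0" --pt "-0.008 0 0 0 0 0 0" --pt "0 0 0 0 0 0 0" --pt "0 0 0.004 0 0 0 0" --pt "0 0 0.0015 0 0 0 0" --pt "0.002 0 0 0 0 0 0" --pt "0.002 0 0 0 0 0 0" --pt "0.002 0 0 0 0 0 0" --pt "0.002 0 0 0 0 0 0"

```text
time_s: 7.12
eef_pos: [0.6286, -0.1449, 0.0339]
tool_rot: [[0.991, 0.131, -0.0], [0.131, -0.991, -0.0], [-0.0, -0.0, -1.0]]
wrist_force: [-6.9, 0.8, 17.2]
gripper_width: 0.0
```

>>> send_rows --pt "0.002 0 0 0 0 0 0" --pt "0.002 0 0 0 0 0 0" --pt "0.002 0 0 0 0 0 0" --pt "0 0 -0.006 0 0 0 0" --pt "-0.008 0 0 0 0 0 0" --pt "-0.008 0 0 0 0 0 0" --pt "0 0 0 0 0 0 0"

```text
time_s: 7.7
eef_pos: [0.6166, -0.1469, 0.039]
tool_rot: [[0.991, 0.13, -0.002], [0.13, -0.991, -0.0], [-0.002, 0.0, -1.0]]
wrist_force: [0.1, -0.3, -0.3]
gripper_width: 0.0002
```

```bash
python3 - <<'E'
from h import *
o=get_obs();print(np.round(o['eef_pos'],4),np.round(o['wrist_force'],2))
f=cam('wrist'); 
cv2.imwrite('pics/w4.png',cv2.resize(f['image'][60:340,160:480,::-1],None,fx=2,fy=2,interpolation=cv2.INTER_CUBIC))
E
```

```text
[ 0.6166 -0.1469  0.039 ] [ 0.14 -0.26 -0.26]
```

View pics/w4.png

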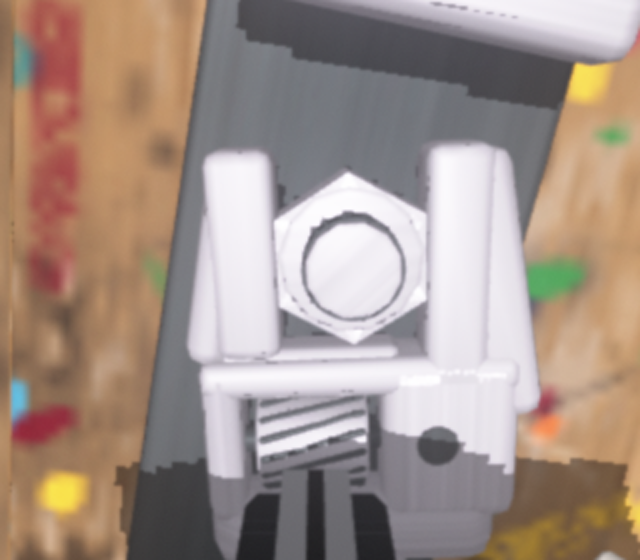

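>>> send_rows --pt "0.001 0 0.004 0 0 0 0" --pt "0 0 0.0015 0 0 0 0" --pt "0.002 0 0 0 0 0 0" --pt "0.002 0 0 0 0 0 0" --pt "0.002 0 0 0 0 0 0" --pt "0.002 0 0 0 0 0 0" --pt "0.002 0 0 0 0 0 0"

```text
time_s: 8.33
eef_pos: [0.6276, -0.145, 0.0339]
tool_rot: [[0.991, 0.131, -0.005], [0.131, -0.991, -0.0], [-0.005, -0.0, -1.0]]
wrist_force: [-18.6, 0.6, 21.9]
gripper_width: -0.0001
```

>>> send_rows --pt "0.002 0 0 0 0 0 0" --pt "0.002 0 0 0 0 0 0" --pt "0 0 -0.006 0 0 0 0" --pt "-0.02 0 -0.014 0 0 0 0" --pt "-0.03 0 -0.02 0 0 0 0" --pt "-0.03 0 -0.02 0 0 0 0" --pt "0 0 -0.02 0 0 0 0" --pt "0 0 0 0 0 0 0" --pt "0 0 0 0 0 0 0"

```text
time_s: 9.08
eef_pos: [0.555, -0.1551, 0.1151]
tool_rot: [[0.991, 0.131, 0.002], [0.131, -0.991, -0.001], [0.002, 0.001, -1.0]]
wrist_force: [0.1, 0.5, -0.9]
gripper_width: 0.0002
```

```bash
python3 - <<'E'
from h import *
o=get_obs();print(np.round(o['eef_pos'],4),np.round(o['wrist_force'],2))
f=cam('wrist','pics/w5f.png'); 
cv2.imwrite('pics/w5.png',cv2.resize(f['image'][60:340,160:480,::-1],None,fx=2,fy=2,interpolation=cv2.INTER_CUBIC))
E
```

```text
[ 0.555  -0.1551  0.1151] [ 0.1   0.51 -0.86]
```

View pics/w5.png

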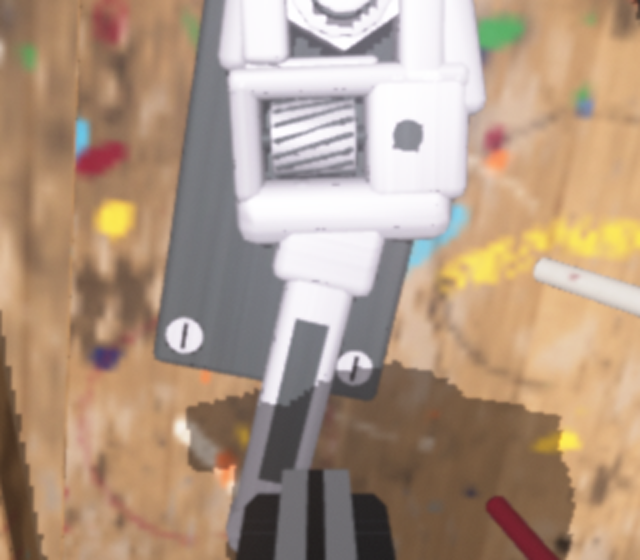

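```bash
python3 - <<'E'
from h import *
o=get_obs()
f=cam('wrist')
def P(n,cu,cv,z): print(n,np.round(ray(f,160+cu/2,60+cv/2,z),4))
P('brush end',495,505,.005);P('brush end z15',495,505,.015)
P('hL',278,360,.028);P('hR',335,360,.028);P('hL2',258,440,.028);P('hR2',318,440,.028)
P('worm',312,135,.0342);P('ytube',540,265,.005)
E
```

```text
brush end [ 0.5045 -0.228   0.005 ]
brush end z15 [ 0.5097 -0.2247  0.015 ]
hL [ 0.5576 -0.1425  0.028 ]
hR [ 0.56   -0.1602  0.028 ]
hL2 [ 0.5296 -0.1392  0.028 ]
hR2 [ 0.5321 -0.1585  0.028 ]
worm [ 0.6266 -0.1443  0.0342]
ytube [ 0.5943 -0.2247  0.005 ]
```

View pics/w5f.png

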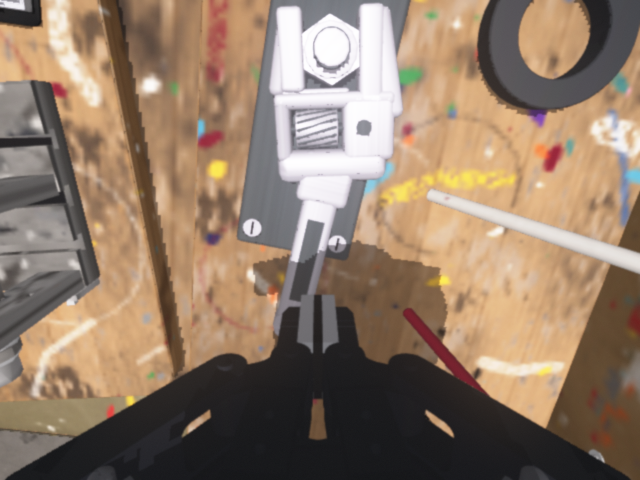

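>>> send_rows --pt "0 0 0 0 0 5 0" --pt "0 0 0 0 0 5 0" --pt "0 0 0 0 0 4 0" --pt "-0.0175 0.0145 0 0 0 0 0" --pt "-0.0175 0.0145 0 0 0 0 0" --pt "0 0 0.02 0 0 0 0" --pt "0 0 0.02 0 0 0 0" --pt "0 0 0 0 0 0 0"

```text
time_s: 9.85
eef_pos: [0.5144, -0.1791, 0.0704]
tool_rot: [[0.994, -0.113, -0.005], [-0.113, -0.994, 0.002], [-0.005, -0.001, -1.0]]
wrist_force: [0.4, 0.7, -0.4]
gripper_width: -0.0002
```

```bash
python3 - <<'E'
from h import *
o=get_obs();print(np.round(o['eef_pos'],4),np.round(o['wrist_force'],2))
f=cam('wrist','pics/w6.png'); print(proj(f,o['eef_pos']))
E
```

```text
[ 0.5144 -0.1791  0.0704] [ 0.4   0.7  -0.36]
[318.02395876 314.97850434]
```

View pics/w6.png

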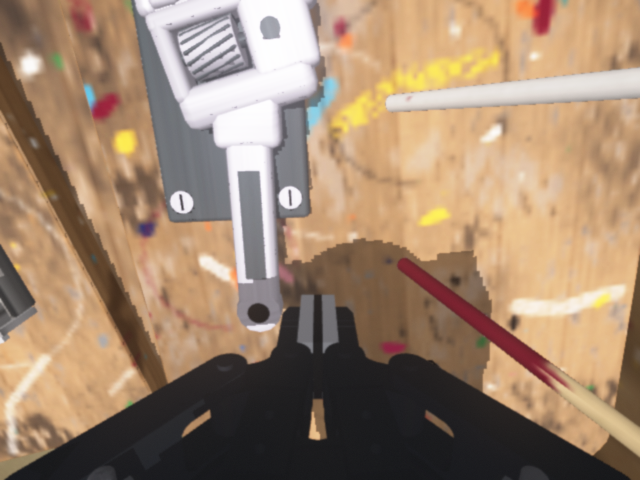

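```bash
python3 - <<'E'
from h import *
o=get_obs()
f=cam('wrist')
for n,u,v,z in [('hole',259,313,.028),('tip',262,332,.028),('hR',277,240,.028),('hL',240,240,.028),('hR2',268,160,.028),('brush',403,264,.006),('wormc',212,47,.0342)]:
    X=ray(f,u,v,z); print(n,np.round(X,4),'tool',np.round(np.array(o['tool_rot']).T@(X-o['eef_pos']),4))
E
```

```text
hole [ 0.495  -0.1442  0.028 ] tool [-0.0237 -0.0323  0.0441]
tip [ 0.4831 -0.144   0.028 ] tool [-0.0356 -0.0312  0.0442]
hR [ 0.5356 -0.1602  0.028 ] tool [ 0.0184 -0.021   0.044 ]
hL [ 0.5377 -0.1413  0.028 ] tool [ 0.0184 -0.0399  0.044 ]
hR2 [ 0.5761 -0.1618  0.028 ] tool [ 0.0588 -0.0239  0.0438]
brush [ 0.5056 -0.2279  0.006 ] tool [-0.0037  0.0497  0.066 ]
wormc [ 0.6262 -0.1463  0.0342] tool [ 0.1068 -0.0449  0.0374]
```

>>> send_rows --pt "0 0 0.02 0 0 0 0" --pt "0 0 0.02 0 0 0 0" --pt "0 0 0.0135 0 0 0 0" --pt "0 0 0 0 0 0 0" --pt "0 0 0 0 0 0 0"

```text
time_s: 10.37
eef_pos: [0.5165, -0.1794, 0.0209]
tool_rot: [[0.994, -0.112, -0.0], [-0.112, -0.994, 0.0], [-0.0, -0.0, -1.0]]
wrist_force: [0.6, 0.3, 0.7]
gripper_width: 0.0001
```

>>> send_rows --pt "0 -0.006 0 0 0 0 0" --pt "0 -0.006 0 0 0 0 0" --pt "0 -0.002 0 0 0 0 0" --pt "0 -0.002 0 0 0 0 0" --pt "0 0 0 0 0 0 0"

```text
time_s: 10.78
eef_pos: [0.5185, -0.164, 0.0214]
tool_rot: [[0.994, -0.113, 0.001], [-0.113, -0.994, -0.001], [0.001, 0.001, -1.0]]
wrist_force: [-0.7, -1.3, 8.8]
gripper_width: -0.0004
```

```bash
python3 - <<'E'
from h import *
o=get_obs();print(np.round(o['eef_pos'],4),np.round(o['wrist_force'],2),np.round(o['moment'],2))
f=cam('wrist'); cv2.imwrite('pics/w7.png',cv2.resize(f['image'][60:340,160:480,::-1],None,fx=2,fy=2,interpolation=cv2.INTER_CUBIC))
E
```

```text
[ 0.5185 -0.164   0.0214] [-0.72 -1.29  8.8 ] [-0.13  0.18  0.08]
```

View pics/w7.png

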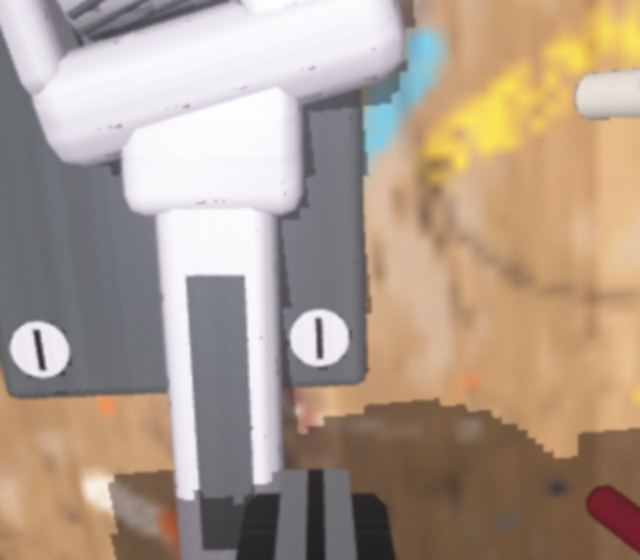

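>>> send_rows --pt "0 0 -0.006 0 0 0 0" --pt "0 0.01 0 0 0 0 0" --pt "0 0.01 0 0 0 0 0" --pt "0 0 0.006 0 0 0 0" --pt "0 0 0.01 0 0 0 0" --pt "0 0 0 0 0 0 0" --pt "0 0 0 0 0 0 0"

```text
time_s: 11.42
eef_pos: [0.5151, -0.1831, 0.0095]
tool_rot: [[0.994, -0.113, -0.002], [-0.113, -0.994, 0.001], [-0.002, -0.001, -1.0]]
wrist_force: [-0.3, 1.4, -0.4]
gripper_width: -0.0004
```

>>> send_rows --pt "0 -0.004 0 0 0 0 0" --pt "0 -0.004 0 0 0 0 0" --pt "0 0 0 0 0 0 0"

```text
time_s: 11.67
eef_pos: [0.517, -0.1743, 0.0107]
tool_rot: [[0.994, -0.112, 0.0], [-0.112, -0.994, 0.001], [0.0, -0.001, -1.0]]
wrist_force: [0.1, 0.8, -0.4]
gripper_width: -0.0
```

>>> send_rows --pt "0 -0.003 0 0 0 0 0" --pt "0 -0.003 0 0 0 0 0" --pt "0 0 0 0 0 0 0"

```text
time_s: 11.92
eef_pos: [0.5172, -0.1695, 0.0106]
tool_rot: [[0.994, -0.112, -0.0], [-0.112, -0.994, -0.0], [-0.0, 0.0, -1.0]]
wrist_force: [-0.2, -1.8, 0.9]
gripper_width: 0.0001
```

>>> send_rows --pt "-0.0013 -0.0053 0 0 0 2 0" --pt "-0.0013 -0.0053 0 0 0 2 0" --pt "-0.0013 -0.0053 0 0 0 2 0" --pt "0 0 0 0 0 0 0"

```text
time_s: 12.25
eef_pos: [0.5157, -0.1529, 0.0106]
tool_rot: [[0.976, -0.217, -0.0], [-0.217, -0.976, -0.0], [-0.0, 0.0, -1.0]]
wrist_force: [-0.5, -0.9, 1.5]
gripper_width: -0.0001
```

```bash
python3 - <<'E'
from h import *
o=get_obs();print(np.round(o['eef_pos'],4),np.round(o['wrist_force'],2),np.round(o['moment'],2))
f=cam('wrist','pics/w8.png')
f=cam('top');cv2.imwrite('pics/t8.png',cv2.resize(f['image'][130:300,310:450,::-1],None,fx=3.5,fy=3.5,interpolation=cv2.INTER_CUBIC))
E
```

```text
[ 0.5157 -0.1529  0.0106] [-0.46 -0.86  1.54] [-0.21  0.24 -0.01]
```

View pics/w8.png

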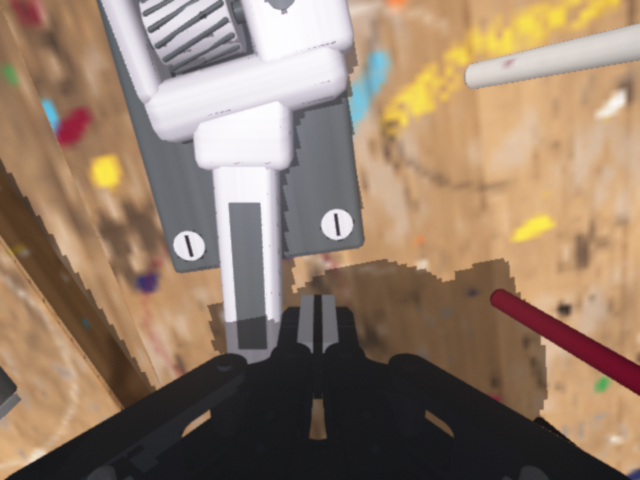

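View pics/t8.png

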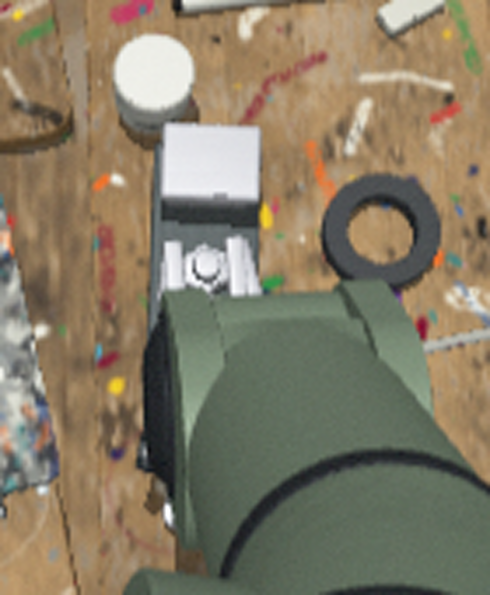

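>>> send_rows --pt "-0.0013 -0.0053 0 0 0 2 0" --pt "-0.0013 -0.0053 0 0 0 2 0" --pt "-0.0013 -0.0053 0 0 0 2 0" --pt "-0.0013 -0.0053 0 0 0 2 0" --pt "0 0 0 0 0 0 0"

```text
time_s: 12.77
eef_pos: [0.5167, -0.1313, 0.0105]
tool_rot: [[0.937, -0.35, 0.0], [-0.35, -0.937, 0.0], [0.0, -0.0, -1.0]]
wrist_force: [-0.4, -2.0, 0.5]
gripper_width: 0.0
```

>>> send_rows --pt "-0.0013 -0.0053 0 0 0 2 0" --pt "-0.0013 -0.0053 0 0 0 2 0" --pt "0 0 0 0 0 0 0"

```text
time_s: 13.02
eef_pos: [0.5182, -0.1206, 0.0105]
tool_rot: [[0.91, -0.414, 0.0], [-0.414, -0.91, 0.0], [0.0, -0.0, -1.0]]
wrist_force: [0.5, -1.2, -0.1]
gripper_width: 0.0004
```

>>> send_rows --pt "-0.0007 -0.0027 0 0 0 1 0" --pt "-0.0007 -0.0027 0 0 0 1 0" --pt "0 0 0 0 0 0 0"

```text
time_s: 13.27
eef_pos: [0.5191, -0.1154, 0.0105]
tool_rot: [[0.895, -0.446, 0.0], [-0.446, -0.895, -0.0], [0.0, -0.0, -1.0]]
wrist_force: [1.3, -2.2, -0.5]
gripper_width: 0.0002
```

>>> send_rows --pt "-0.0007 -0.0027 0 0 0 1 0" --pt "-0.0007 -0.0027 0 0 0 1 0" --pt "0 0 0 0 0 0 0"

```text
time_s: 13.52
eef_pos: [0.5202, -0.1099, 0.0105]
tool_rot: [[0.879, -0.477, 0.0], [-0.477, -0.879, -0.0], [0.0, -0.0, -1.0]]
wrist_force: [0.2, -3.0, 0.6]
gripper_width: 0.0003
```

```bash
python3 - <<'E'
from h import *
o=get_obs();print(np.round(o['wrist_force'],2),np.round(o['moment'],2))
f=cam('wrist','pics/w9.png')
f=cam('scene');cv2.imwrite('pics/s9.png',cv2.resize(f['image'][180:330,190:390,::-1],None,fx=4,fy=4,interpolation=cv2.INTER_CUBIC))
E
```

```text
[ 0.24 -2.97  0.59] [-0.58 -0.08 -0.05]
```

View pics/w9.png

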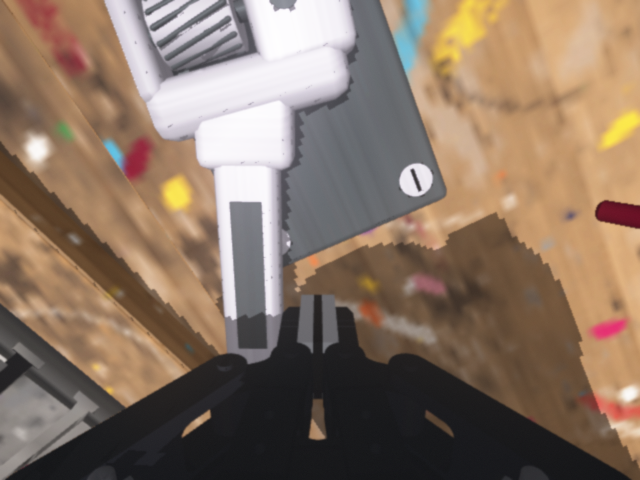

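View pics/s9.png

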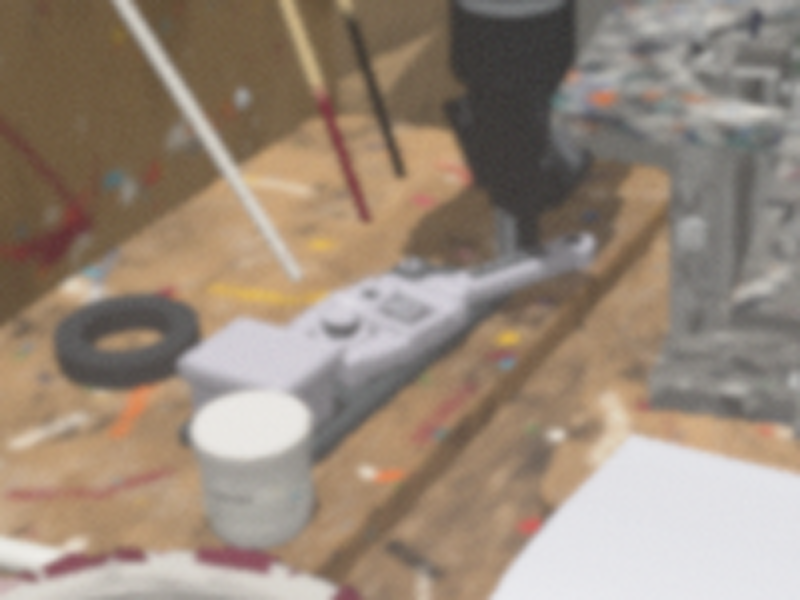

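```bash
python3 - <<'E'
from h import *
f=cam('top')
for z in (.0,.05,.1,.15,.2): print(z,np.round(ray(f,327,250,z),3),np.round(ray(f,327,268,z),3))
cv2.imwrite('pics/t9.png',f['image'][:,:,::-1])
E
```

```text
0.0 [ 0.566 -0.042  0.   ] [ 0.521 -0.041  0.   ]
0.05 [ 0.557 -0.043  0.05 ] [ 0.514 -0.042  0.05 ]
0.1 [ 0.549 -0.044  0.1  ] [ 0.508 -0.043  0.1  ]
0.15 [ 0.54  -0.045  0.15 ] [ 0.501 -0.044  0.15 ]
0.2 [ 0.531 -0.046  0.2  ] [ 0.495 -0.045  0.2  ]
```

View pics/t9.png

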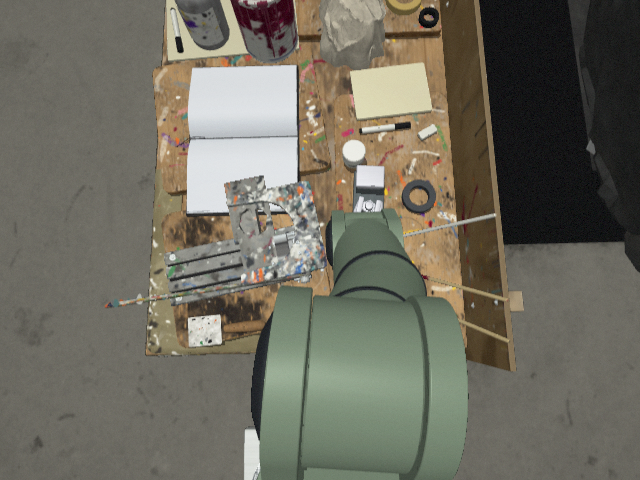

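>>> send_rows --pt "0 0.008 0 0 0 0 0" --pt "0 0.008 0 0 0 0 0" --pt "0 0.008 0.003 0 0 0 0.03" --pt "0 0 0 0 0 0 0.03" --pt "0 0 0 0 0 0 0.03" --pt "0 0 0 0 0 0 0.03" --pt "0 0 0 0 0 0 0.03" --force 120

```text
time_s: 14.25
eef_pos: [0.5088, -0.1307, 0.0075]
tool_rot: [[0.879, -0.477, 0.0], [-0.477, -0.879, 0.0], [-0.0, -0.0, -1.0]]
wrist_force: [-0.6, 0.4, -0.5]
gripper_width: 0.03
```

```bash
python3 - <<'E'
from h import *
o=get_obs();print(np.round(o['wrist_force'],2),np.round(o['moment'],2))
f=cam('wrist','pics/w10.png')
E
```

```text
[-0.56  0.35 -0.53] [ 0.01  0.01 -0.01]
```

View pics/w10.png

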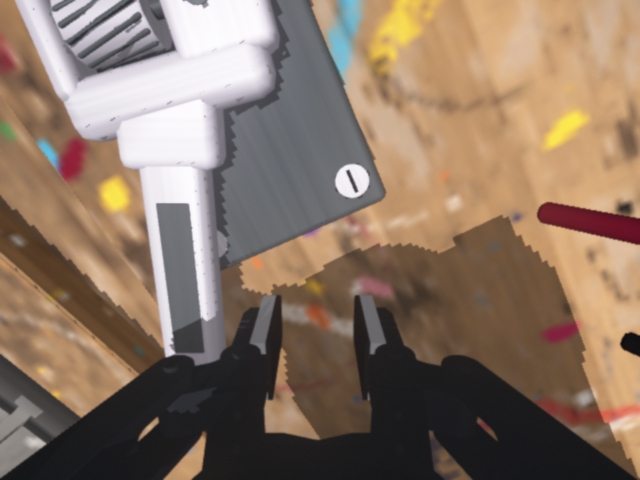

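>>> send_rows --pt "0 -0.004 0 0 0 0 0.03" --pt "0 -0.002 0 0 0 0 0.03" --pt "0 -0.002 0 0 0 0 0.03" --pt "0 0 0 0 0 0 0.03"

```text
time_s: 14.63
eef_pos: [0.5127, -0.1235, 0.0075]
tool_rot: [[0.879, -0.476, 0.0], [-0.476, -0.879, 0.0], [0.0, -0.0, -1.0]]
wrist_force: [-0.2, -0.6, 0.9]
gripper_width: 0.0299
```

>>> send_rows --pt "0 -0.002 0 0 0 0 0.03" --pt "0 -0.002 0 0 0 0 0.03" --pt "0 0 0 0 0 0 0.03"

```text
time_s: 14.88
eef_pos: [0.5136, -0.121, 0.0074]
tool_rot: [[0.879, -0.477, -0.001], [-0.477, -0.879, -0.001], [-0.001, 0.001, -1.0]]
wrist_force: [-4.8, -4.0, 3.8]
gripper_width: 0.03
```

>>> send_rows --pt "0 -0.001 0 0 0 0 0.03" --pt "0 -0.001 0 0 0 0 0.03" --pt "0 0 0 0 0 0 0.03"

```text
time_s: 15.13
eef_pos: [0.5141, -0.1199, 0.0074]
tool_rot: [[0.878, -0.478, -0.002], [-0.478, -0.878, -0.001], [-0.001, 0.002, -1.0]]
wrist_force: [-7.3, -7.4, 4.0]
gripper_width: 0.0298
```

```bash
python3 - <<'E'
from h import *
o=get_obs();print(np.round(o['eef_pos'],4),np.round(o['wrist_force'],2),np.round(o['moment'],2))
f=cam('wrist','pics/w11.png')
E
```

```text
[ 0.5141 -0.1199  0.0074] [-7.28 -7.41  4.03] [-1.5   1.34  0.06]
```

View pics/w11.png

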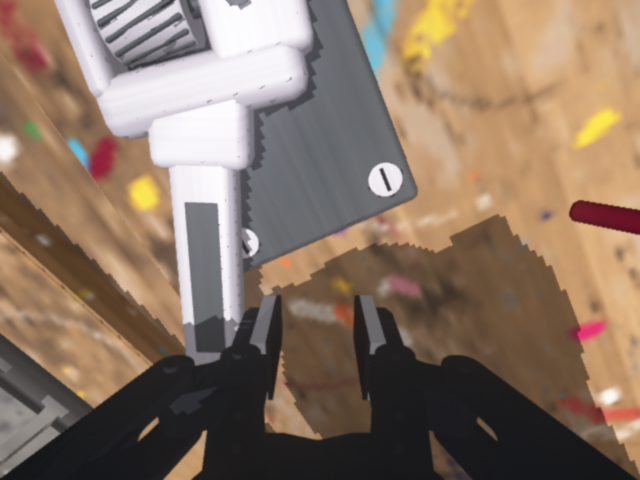

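>>> send_rows --pt "0 -0.0015 0 0 0 0 0.03" --pt "0 -0.0005 0 0 0 0 0.03" --pt "0 0 0 0 0 0 0.03" --pt "0 0 0 0 0 0 0.03" --pt "0 0 0 0 0 0 0.03"

```text
time_s: 15.6
eef_pos: [0.5146, -0.1186, 0.0074]
tool_rot: [[0.878, -0.478, -0.003], [-0.478, -0.878, -0.002], [-0.002, 0.003, -1.0]]
wrist_force: [-9.1, -10.2, 5.3]
gripper_width: 0.0301
```

>>> send_rows --pt "0 -0.0015 0 0 0 0 0.03" --pt "0 -0.0015 0 0 0 0 0.03" --pt "0 0 0 0 0 0 0.03" --pt "0 0 0 0 0 0 0.03"

```text
time_s: 15.93
eef_pos: [0.5161, -0.1157, 0.0074]
tool_rot: [[0.878, -0.478, -0.003], [-0.478, -0.878, -0.001], [-0.002, 0.003, -1.0]]
wrist_force: [-8.5, -9.0, 4.5]
gripper_width: 0.0298
```

```bash
python3 - <<'E'
from h import *
o=get_obs();print(np.round(o['eef_pos'],4),np.round(o['wrist_force'],2),np.round(o['moment'],2))
f=cam('wrist','pics/w12.png')
E
```

```text
[ 0.5161 -0.1157  0.0074] [-8.49 -8.97  4.47] [-1.71  1.55  0.04]
```

View pics/w12.png

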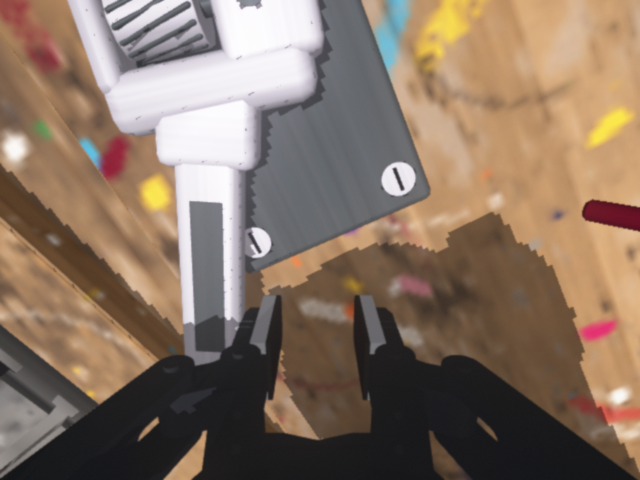

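>>> send_rows --pt "0 0.008 0 0 0 0 0.03" --pt "0 0.01 0 0 0 0 0.03" --pt "0 0 -0.02 0 0 0 0.03" --pt "0 0 -0.03 0 0 0 0.03" --pt "0 0 -0.03 0 0 0 0.03" --pt "0 0 -0.03 0 0 0 0.03" --pt "0 0 0 0 0 0 0.03" --pt "0 0 0 0 0 0 0.03"

```text
time_s: 16.65
eef_pos: [0.5098, -0.1309, 0.119]
tool_rot: [[0.879, -0.477, 0.003], [-0.477, -0.879, -0.001], [0.003, -0.001, -1.0]]
wrist_force: [-0.2, -0.6, -0.3]
gripper_width: 0.0302
```

```bash
python3 - <<'E'
from h import *
o=get_obs();print(np.round(o['eef_pos'],4),np.round(o['wrist_force'],2),np.round(o['moment'],2))
f=cam('wrist','pics/w13.png')
E
```

```text
[ 0.5098 -0.1309  0.119 ] [-0.17 -0.6  -0.31] [-0.02  0.01  0.03]
```

View pics/w13.png

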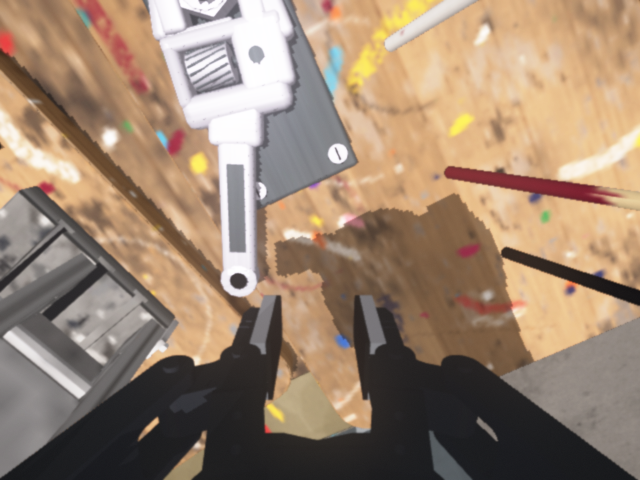

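>>> send_rows --pt "0.02 0 -0.02 0 0 0 0.03" --pt "0.03 0 -0.02 0 0 0 0.03" --pt "0.02 0 0 0 0 0 0.03" --pt "0 0 0 0 0 0 0.03" --pt "0 0 0 0 0 0 0.03"

```text
time_s: 17.12
eef_pos: [0.5703, -0.1639, 0.1559]
tool_rot: [[0.879, -0.477, -0.002], [-0.477, -0.879, 0.0], [-0.002, 0.0, -1.0]]
wrist_force: [-0.6, 0.9, -0.7]
gripper_width: 0.0297
```

```bash
python3 - <<'E'
from h import *
o=get_obs();print(np.round(o['eef_pos'],4))
f=cam('wrist','pics/w14.png')
cv2.imwrite('pics/w14z.png',cv2.resize(f['image'][0:260,120:420,::-1],None,fx=2.3,fy=2.3,interpolation=cv2.INTER_CUBIC))
E
```

```text
[ 0.5703 -0.1639  0.1559]
```

View pics/w14z.png

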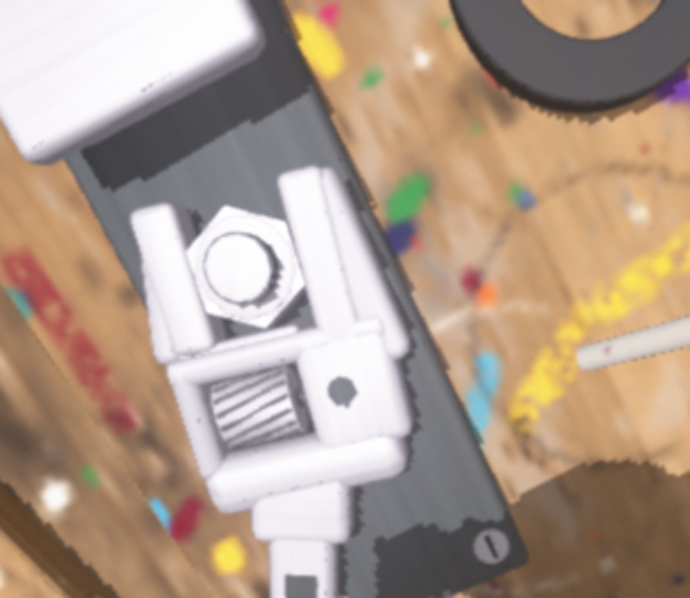

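```bash
python3 - <<'E'
from h import *
def mk(p,yaw):
    f=grab_frame('wrist');f['fl']=240/np.tan(np.radians(f['vertical_fov']/2))
    c,s=np.cos(yaw),np.sin(yaw);Rt=np.array([[c,s,0],[s,-c,0],[0,0,-1]]);M=np.array(f['mount'])
    f['Rc']=Rt@M[:3,:3];f['C']=Rt@M[:3,3]+np.array(p);return f
def an(f,pts,n):
    X=np.array([ray(f,u,v,.030)[:2] for u,v in pts]); c=X.mean(0); d=X-c
    a=np.degrees(np.arctan2(d[:,1],d[:,0])); b=np.degrees(np.angle(np.exp(1j*np.radians(a*6)).mean()))/6
    print(n,'c',np.round(c,4),'r',np.round(np.hypot(*d.T)*1e3,1),'ang mod60',round(b,2),np.round((a%60),1))
def edge(f,a,b,n,z=.03):
    A,B=ray(f,*a,z),ray(f,*b,z); d=A-B; print(n,'edge yaw',round(np.degrees(np.arctan2(d[1],d[0])),2))
f=mk([.6186,-.1468,.039],np.arctan2(.130,.991))
p=lambda L:[(160+u/2,60+v/2) for u,v in L]
an(f,p([(348,183),(425,228),(425,312),(352,352),(276,314),(275,230)]),'w3')
edge(f,*p([(437,180),(437,370)]),'fixed3');edge(f,*p([(266,180),(270,350)]),'mov3')
f=mk([.6166,-.1469,.039],np.arctan2(.130,.991))
an(f,p([(347,172),(427,216),(427,300),(352,342),(276,303),(273,220)]),'w4')
edge(f,*p([(427,165),(427,355)]),'fixed4');edge(f,*p([(271,170),(277,345)]),'mov4')
g=cam('wrist')
q=lambda L:[(120+u/2.3,v/2.3) for u,v in L]
an(g,q([(228,207),(292,235),(302,282),(264,328),(200,300),(187,245)]),'w14')
edge(g,*q([(281,180),(318,335)]),'fixed14');edge(g,*q([(180,208),(213,340)]),'mov14')
E
python3 - <<'E'
import sys;sys.path.insert(0,'.')
import cv2
im=cv2.imread('pics/w14.png')[75:165,180:290]
cv2.imwrite('pics/w14n.png',cv2.resize(im,None,fx=6,fy=6,interpolation=cv2.INTER_CUBIC))
E
```

```text
w3 c [ 0.6677 -0.1472] r [17.3 17.  17.5 17.  17.4 17.1] ang mod60 8.73 [9.6 8.1 8.7 9.5 8.  8.5]
fixed3 edge yaw 10.27
mov3 edge yaw 7.66
w4 c [ 0.6679 -0.147 ] r [17.2 17.3 17.6 17.  17.3 17.2] ang mod60 9.22 [10.4  7.9 10.   9.4  7.8  9.8]
fixed4 edge yaw 10.04
mov4 edge yaw 8.42
w14 c [ 0.6671 -0.1467] r [16.6 16.5 16.7 17.8 16.9 17.5] ang mod60 -18.81 [44.7 33.3 46.8 45.1 35.  41.5]
fixed14 edge yaw -17.4
mov14 edge yaw -18.85
```

View pics/w14n.png

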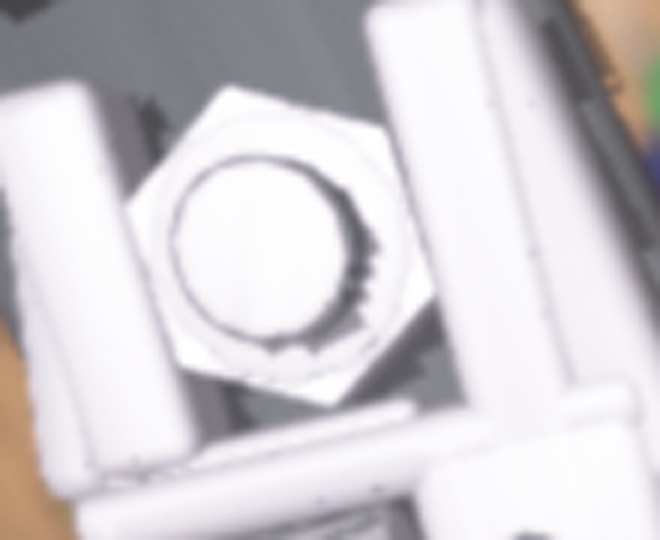

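```bash
python3 - <<'E'
from h import *
g=cam('wrist')
q=lambda L:[(180+u/6,75+v/6) for u,v in L]
X=np.array([ray(g,u,v,.030)[:2] for u,v in q([(230,87),(385,128),(435,295),(335,403),(178,355),(130,205)])])
c=X.mean(0);d=X-c;a=np.degrees(np.arctan2(d[:,1],d[:,0]));print(c,np.hypot(*d.T)*1e3,a%60)
def edge(a,b,n,z=.03):
    A,B=[ray(g,*p,z) for p in q([a,b])]; d=A-B; print(n,np.degrees(np.arctan2(d[1],d[0])))
edge((370,50),(470,400),'fixed');edge((100,100),(190,440),'mov')
E
```

```text
[ 0.66719785 -0.14672155] [17.26091297 17.44011105 17.51200704 17.53871409 17.17079979 17.15015358] [46.5444246  47.12829056 44.54654182 47.20247594 44.02921326 46.42087754]
fixed -14.701100824777608
mov -18.051599953955186
```

```bash
python3 - <<'E'
from h import *
g=cam('wrist')
q=lambda L:[(180+u/6,75+v/6) for u,v in L]
P=[ray(g,u,v,.030)[:2] for u,v in q([(370,50),(470,400),(100,100),(190,440)])]
d=(P[0]-P[1]);d/=np.linalg.norm(d)
e=(P[2]-P[3]);e/=np.linalg.norm(e);m=(d+e);m/=np.linalg.norm(m);n=np.array([-m[1],m[0]])
c=np.array([.6672,-.1467])
for A,v in((P[0],d),(P[2],e)):
    t=(c-A)@m/(v@m); print('jaw face offset from nut mm',((A+t*v-c)@n)*1e3)
f=cam('top');cv2.imwrite('pics/t15.png',cv2.resize(f['image'][130:300,310:450,::-1],None,fx=3.5,fy=3.5,interpolation=cv2.INTER_CUBIC))
f=cam('scene');cv2.imwrite('pics/s15.png',cv2.resize(f['image'][180:330,190:390,::-1],None,fx=4,fy=4,interpolation=cv2.INTER_CUBIC))
E
```

```text
jaw face offset from nut mm -15.549864530267278
jaw face offset from nut mm 15.820659233882182
```

View pics/s15.png

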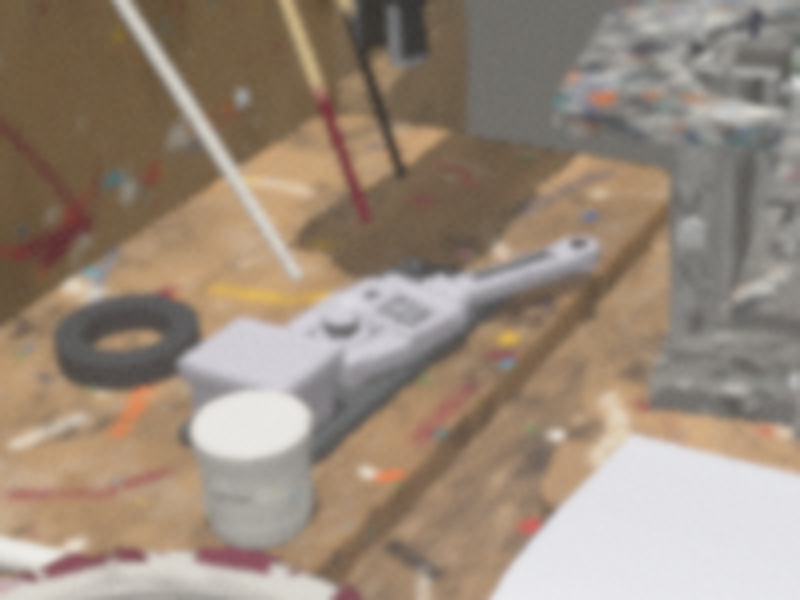

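```bash
python3 -c "
from station import *
o=get_obs();print(o['time_s'],o['wrist_force']);print(hand_in())"
```

```text
17.5167 [-0.50899056 -0.01292412  0.88392012]
the job is handed in; nothing more can be done
None
```

I closed the jaw on the nut with four strokes on the worm, then pushed the handle clockwise until it met firm resistance. I then backed off and handed in at 17.5 s; no verdict was reported.

**Jaw:** On the last stroke the drag rose to about 19 N, so the jaw was tight. After the push the opening measured about 31.4 mm raw, or about 30.8 mm once I correct for the picture scale. Both are under the 32.5 mm limit. I estimate the last push turned the wrench about 2° past the nut, which eased the jaw slightly.

**Nut:** I measured about 23° (0.40 rad, give or take 0.02–0.03) of turn from a start of 0 to 0.12. The handle force rose from about 3 N to 12–14 N. Both fit the nut being at its stop, but I inferred that from images and force rather than reading it directly. An earlier, coarser pick of the nut corners gave 27.5°, which disagrees and is more than the stop allows.

**What went wrong:** On the first approach the finger's shoulder rested on the handle with 8.8 N, so I backed off and went in lower. Worm pressure reached about 22 N, above the advised 8–15 N. For the last part of the push I used slightly opened fingers to stay clear of the hand press.

**Final state:** The wrench lies flat around the nut and the robot touches nothing. In the last scene picture the tub and tape roll look unmoved. I did not check the scraper in a final picture, but the arm did not work near it.

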